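Clear the jammed grinding ball from the mill tube

TASK

A blue grinding ball is wedged at the bottom of the clear tube in the tipping stand. Tip the tube fully upright against its stop first, then take the red-headed rod from the rack and push it down the tube until its red collar sits on the tube's mouth, so that the ball is forced out into the dish below. Leave the rod standing there, let go, with the tube upright and the ball in the dish.

Things in the scene. Friction and masses are not known exactly. Their poses are not given: they have to be found in the camera images.
- tube (a joint): Lean of the clear tube from upright, rad: 0 = upright, at a stop; starts 0.45 to 0.75. Its hinge, a level axis 90 mm below the mouth along the tube and 75 mm above the table, stays where left; 2 N at the mouth turns it. Push the rim up with shut fingers from the side it leans to, rising along its arc (a level push jams), or pinch the mouth. Two cheeks 64 mm away along the axis, 90 mm high.
- tube_mouth (a point): Centre of the tube's open upper rim. z points out of the mouth along the tube, x along the level hinge axis; the tube leans to the side where its mouth is. 32 mm outside, 24 mm bore, the last 17 mm flaring to 48 mm outside, 40 mm inside. Upright, the mouth is 165 mm above the table. A 100 mm metal dish lies on the stand under the hinge, rim 45 mm above the table.
- ball_center (a point): Centre of the blue ceramic ball, 20 mm in diameter, 25 g, held on the hinge axis at the tube's bottom by two sprung lips. A push of about 5 to 12 N down the tube forces it past them and it drops into the dish.
- red_rod_grip (a point): Middle of the rod's upright red grip, 24 mm wide, 44 tall. z up; x across the row of three rods. Below it: red collar 48 mm wide, 5 thick, underside 27 mm below this point; steel shaft 12 mm wide, tip 137 mm below. 70 g. Hangs in a white rack, top at 130 mm, beside a grey and a green rod (too short) 80 mm apart; lifts straight out. Seated in the tube, this point is 27 mm above the mouth.
Mind the look-alikes: they are no part of the job. Leave any black or green look-alike of the part that bears tube alone.

How it is judged:
On the way, in this order (a step that is already met when the one before it is completed fails the run):
1. the tube is tipped upright (within about 7 degrees) with the ball still wedged in it (value of joint tube below 0.12 rad and distance between ball_center and tube_mouth below 0.1 m and height (world z) of ball_center above 0.06 m), for 0.2 s.
2. the ball is in the dish, pushed out by the red-headed rod, which is in the tube (height (world z) of ball_center below 0.05 m and horizontal distance between ball_center and tube_mouth below 0.055 m and horizontal distance between red_rod_grip and tube_mouth below 0.02 m and z of red_rod_grip in the frame of tube_mouth below 0.06 m), for 0.1 s.
At the end, for the whole second after the job is handed in: The tube is upright within about 7 degrees, the blue ball lies in the dish under it, and the red-headed rod stands in the tube with its collar down on the mouth (within 10 mm in height and 15 mm sideways), let go (value of joint tube below 0.12 rad and height (world z) of ball_center between 0.015 and 0.05 m and horizontal distance between ball_center and tube_mouth below 0.055 m and horizontal distance between red_rod_grip and tube_mouth below 0.015 m and z of red_rod_grip in the frame of tube_mouth below 0.037 m); the robot touches nothing.
It also fails if it takes over 64 s, if anything falls off the work surface, if the arm or the gripper's body presses on something with over 40 N, if the wrist force passes 120 N, or if a joint passes its speed limit or range.

ROBOT

A 6-joint arm with a two-finger parallel gripper is mounted at the origin on the work surface. World frame = base frame: x ahead of the robot, y to its left, z up, the work surface at z = 0. Lengths are in m, angles in rad, forces in N, time in s.
With the tool pointing down it reaches from about 0.325 to 0.9 m from the base axis. Payload 3.5 kg.
Tool frame: the origin (TCP) lies at the very end of the fingers, on their centre line; the grasp point (between the pads) lies 19 mm behind it (r.pinch_z is the distance from the TCP to the grasp point, in m); x points along the fingers, y is the direction in which the jaws open and shut, and the axes are right-handed (so a half turn about x gives the same grasp; the last joint's range is limited). The gripper opens to 85 mm and grips with 20 to 120 N. Pads are 22 mm wide; open, the fingers measure 114 mm over their backs; the gripper's body (76 mm by 85 mm) begins 54 mm behind the grasp point. The pads swing forward as they close: fully open they stand 13 mm farther back than shut.
Start: joints at [-1.28, 0.276, -0.026, 1.268, 0, 1.467], TCP at [0.24, -0.577, 0.231] pointing down, gripper open.
Joint ranges: [-3.12, 3.12], [-0.85, 1.88], [-1.08, 1.24], [-1.95, 2.15], [-1.57, 1.53], [-3.14, 3.14]. Speed limits (rad/s): [2.57, 2.57, 3.14, 3.14, 3.14, 3.14].

INTERFACE

Orientations are given as a 3x3 rotation matrix whose columns are the frame's x, y, z axes.
In Python, from bench import r, kinematics, optics gives the robot as it stands. The module is installed in compiled form; this text tells all that it offers. Calls block until the motion is done:
- r.goto(position, orientation): joint-space move of the TCP to a pose.
- r.movel(position, orientation=None, rate=0.15): straight line of the TCP; orientation=None keeps the orientation; rate is the mean speed in m/s.
- r.move_j(angles): joint-space move.
- r.release() and r.clamp(): open the fingers fully, or close them until they stop; the grip force is fixed at half the most.
- r.hold(seconds).
- kinematics.ik(position, orientation): joint angles nearest the present ones, or None.
- optics.grab_frame(name): name is "scene" or "top" or "wrist"; returns (picture, depth): 480x640x3 uint8, red, green, blue; 480x640 float32, m along the optical axis (not along the pixel's ray), 0 where there is no reading.
- optics.camera_params(name): a dict with "camera_matrix" (3x3 intrinsics, pixels), "camera_from_world" (4x4, takes a point from world to camera coordinates). Camera axes: x right, y down, z forward; pixel columns grow to the right and rows downward; lengths in m; the calibration is good to about 2 mm. The wrist camera is an equidistant fisheye: a pixel r from the principal point sees the ray r / f radians off the axis. A picture is of the moment at which its call begins: read the wrist's pose just before it. camera_params takes no time and is no camera call; for the wrist camera it gives the pose at the moment of the call.
A pose or a line that the arm cannot do raises r.MotionError and nothing moves.
- r.finish_job(): hands the job in, once; it reports no verdict.
Readings, each from a call of its own:
- r.get_t(): time.
- r.get_joint_pos(): joint angles.
- r.get_joint_vel(): joint speeds.
- r.get_joint_efforts(): joint torques, N m.
- r.get_eef_pos(): TCP position.
- r.get_eef_rot(): TCP orientation.
- r.get_wrist_force(): force on the tool from outside, world axes, zero at the start.
- r.get_ft_torque(): the same for the moment, N m.
- r.get_width(): finger opening in m.
Only numpy, scipy, OpenCV 4.12 (cv2) and the standard library are available. Lean on these libraries where they do the work, as an engineer would, in place of code of your own. Each camera call takes 0.05 s, during which the arm holds its last target. There are 200 camera calls.

## Working session

There is one attempt and no reset: what is moved stays moved. The work goes in short steps, each a Python script; the robot and the scene stay as the last script left them, time stands still between calls to the robot, and variables do not carry over. Pictures are saved under pics/ and viewed, about 8 in all and at most 12, crops included, and the job is handed in when it is done.

```bash
mkdir -p pics; cat > h.py <<'E'
import numpy as np, cv2
from bench import r, kinematics, optics
def cloud(name):
    im,d=optics.grab_frame(name); p=optics.camera_params(name)
    K=p["camera_matrix"];T=np.linalg.inv(p["camera_from_world"])
    v,u=np.mgrid[:480,:640]
    P=np.stack([(u-K[0,2])/K[0,0]*d,(v-K[1,2])/K[1,1]*d,d],-1)@T[:3,:3].T+T[:3,3]
    P[d==0]=np.nan
    return im,P
def save(n,im): cv2.imwrite('pics/'+n,cv2.cvtColor(im,cv2.COLOR_RGB2BGR))
E
python3 - <<'E'
from h import *
for n in("scene","top"):
    im,P=cloud(n); save(n+'.png',im); np.savez('pics/'+n,im=im,P=P)
    p=optics.camera_params(n);print(n,np.linalg.inv(p["camera_from_world"]).round(2).tolist(),p["camera_matrix"][0,0])
    hsv=cv2.cvtColor(im,cv2.COLOR_RGB2HSV)
    for c,lo,hi in(("red",-8,8),("blue",100,130),("green",45,85)):
        h=hsv[...,0].astype(int);h=np.where(h>150,h-180,h) if c=="red" else h
        m=((h>=lo)&(h<=hi)&(hsv[...,1]>120)&(hsv[...,2]>60)).astype(np.uint8)
        k,l,s,ce=cv2.connectedComponentsWithStats(m)
        for i in range(1,k):
            if s[i,4]>25: print(c,s[i].tolist(),np.nanmedian(P[l==i],0).round(3),np.nanmin(P[l==i],0).round(3),np.nanmax(P[l==i],0).round(3))
print(r.get_t(),r.get_eef_rot().round(2).tolist())
E
```

```text
scene [[-0.7, 0.57, -0.43, 0.83], [0.72, 0.56, -0.42, 0.43], [0.0, -0.61, -0.8, 0.77], [0.0, 0.0, 0.0, 1.0]] 550.881808278132
red [15, 49, 26, 20, 399] [ 0.602 -0.511  0.21 ] [ 0.397 -1.231 -0.233] [ 0.62  -0.497  0.214]
red [31, 103, 57, 46, 1416] [ 0.611 -0.483  0.068] [ 0.561 -0.518  0.029] [ 0.644 -0.473  0.104]
red [383, 333, 38, 44, 1196] [0.558 0.293 0.138] [0.521 0.264 0.129] [0.575 0.313 0.183]
blue [0, 189, 20, 38, 383] [ 0.773 -0.42   0.024] [ 0.756 -0.501 -0.   ] [ 0.799 -0.414  0.053]
green [250, 139, 102, 70, 3033] [ 0.338 -0.112  0.012] [ 0.231 -0.207 -0.001] [ 0.422 -0.05   0.076]
green [275, 140, 15, 10, 51] [ 0.326 -0.179  0.044] [ 0.313 -0.182  0.038] [ 0.349 -0.176  0.047]
green [350, 285, 35, 42, 959] [0.536 0.217 0.138] [0.507 0.189 0.133] [0.553 0.236 0.183]
top [[-0.02, -0.99, 0.12, 0.33], [-1.0, 0.03, 0.01, 0.08], [-0.02, -0.12, -0.99, 1.23], [0.0, 0.0, 0.0, 1.0]] 600.1040733958228
red [600, 143, 40, 43, 750] [ 0.583 -0.485  0.068] [ 0.558 -0.531  0.027] [ 0.63  -0.476  0.103]
red [202, 179, 25, 25, 482] [0.546 0.282 0.137] [0.527 0.264 0.13 ] [0.573 0.309 0.184]
blue [561, 11, 79, 85, 6038] [ 0.851 -0.513  0.007] [ 0.759 -0.6   -0.005] [ 0.922 -0.419  0.058]
green [243, 190, 24, 23, 428] [0.525 0.207 0.137] [0.507 0.189 0.13 ] [0.55  0.233 0.184]
green [396, 261, 45, 84, 2362] [ 0.335 -0.102  0.012] [ 0.251 -0.151  0.003] [ 0.419 -0.056  0.079]
green [435, 270, 36, 80, 920] [ 0.3   -0.177  0.011] [ 0.24  -0.21   0.002] [ 0.398 -0.134  0.051]
green [441, 301, 4, 8, 29] [ 0.328 -0.15   0.016] [ 0.322 -0.155  0.01 ] [ 0.336 -0.142  0.079]
green [439, 317, 12, 10, 70] [ 0.296 -0.151  0.016] [ 0.287 -0.165  0.009] [ 0.304 -0.142  0.023]
0.1 [[-0.0, 0.38, -0.92], [0.0, -0.92, -0.38], [-1.0, -0.0, -0.0]]
```

View pics/scene.png

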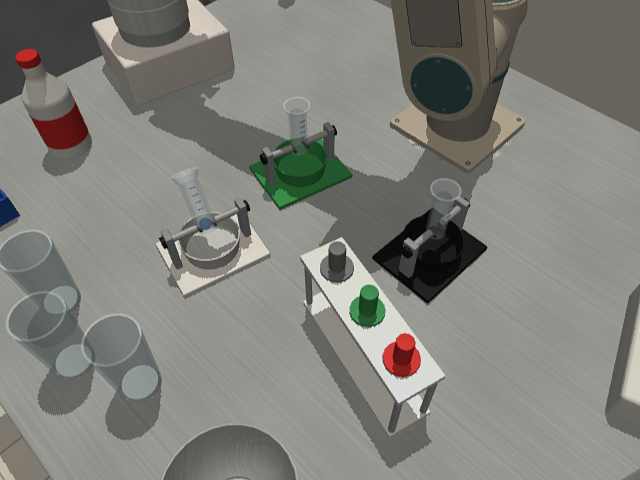

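View pics/top.png

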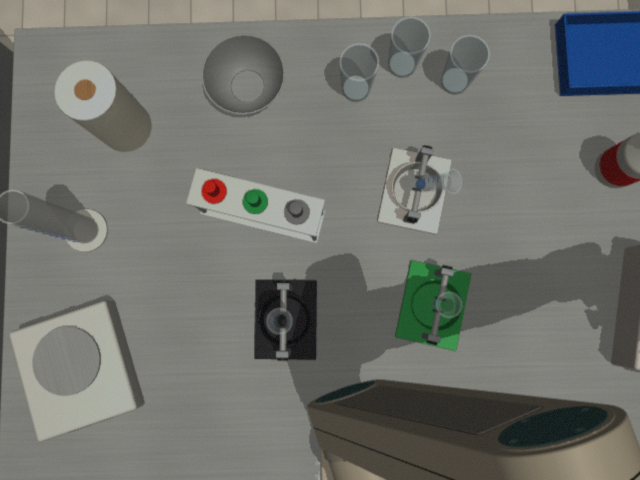

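The scene view shows the white stand with the blue ball at (206,224), the tube mouth near (185,177), and the axle ends near (168,243) and (245,206). The red rod is at (403,350). In the top view the ball is at (420,184), the mouth near (453,181) and the axle ends near (426,150) and (415,216). The red rod is at (214,190). The black and green stands are decoys.

```bash
cat >> h.py <<'E'
def ray(n,u,v):
    p=optics.camera_params(n);T=np.linalg.inv(p["camera_from_world"])
    d=T[:3,:3]@np.linalg.inv(p["camera_matrix"])@[u,v,1.];return T[:3,3],d/np.linalg.norm(d)
def atz(n,u,v,z):
    o,d=ray(n,u,v);return o+d*(z-o[2])/d[2]
def tri(a,b):
    (o1,d1),(o2,d2)=ray("scene",*a),ray("top",*b)
    s=np.linalg.lstsq(np.c_[d1,-d2],o2-o1,rcond=None)[0]
    p,q=o1+s[0]*d1,o2+s[1]*d2;return (p+q)/2,np.linalg.norm(p-q)
E
python3 - <<'E'
from h import *
z=dict(scene=np.load('pics/scene.npz'),top=np.load('pics/top.npz'))
for n in z:
    im,P=z[n]['im'],z[n]['P']
    h=cv2.cvtColor(im,cv2.COLOR_RGB2HSV)
    c=dict(scene=(206,224),top=(420,184))[n]
    m=np.zeros((480,640),bool);m[c[1]-12:c[1]+12,c[0]-12:c[0]+12]=1
    m&=(h[...,0]>95)&(h[...,0]<130)&(h[...,1]>70)
    v,u=np.nonzero(m);print(n,"ball px",len(u),u.mean(),v.mean(),atz(n,u.mean(),v.mean(),.075).round(4),np.nanmedian(P[m],0))
    red=(h[...,1]>120)&((h[...,0]<8)|(h[...,0]>172))&(np.abs(P[...,1]-.285)<.06)
    for lo,hi in((.174,.19),(.13,.145)):
        k=red&(P[...,2]>lo)&(P[...,2]<hi);q=P[k];print("red",lo,len(q),q.mean(0).round(4),((q.min(0)+q.max(0))/2).round(4),np.ptp(q,axis=0).round(3))
    for name,lo,hi in(("green",45,85),):
        k=(h[...,1]>120)&(h[...,0]>lo)&(h[...,0]<hi)&(P[...,2]>.174)&(P[...,1]>.1);q=P[k];print("green rod",((q.min(0)+q.max(0))/2).round(4))
for nm,a,b in(("mouth",(185,177),(453,181)),("k1",(168,243),(415,216)),("k1b",(168,243),(426,150)),("k2",(245,206),(426,150)),("k2b",(245,206),(415,216))): print(nm,tri(a,b))
for n,(x,y,X,Y) in dict(scene=(130,140,290,300),top=(370,130,480,240)).items():
    c=z[n]['im'][y:Y,x:X]; z2=cv2.resize(c,(480,480),interpolation=cv2.INTER_CUBIC); z[n+'c']=z2 if False else None
    save(n+'_c.png',z2)
a=cv2.imread('pics/scene_c.png');b=cv2.imread('pics/top_c.png');cv2.imwrite('pics/crop.png',cv2.resize(np.hstack([a,b]),(800,400)))
E
```

```text
scene ball px 101 204.9108910891089 223.2871287128713 [ 0.5654 -0.1062  0.075 ] [ 0.57055942 -0.0955608   0.08850512]
red 0.174 305 [0.553  0.2899 0.1796] [0.5522 0.2894 0.1783] [0.023 0.023 0.009]
red 0.13 669 [0.5568 0.292  0.1363] [0.5481 0.2886 0.1378] [0.054 0.048 0.014]
green rod [0.5305 0.2129 0.1783]
top ball px 73 420.28767123287673 183.5205479452055 [ 0.5654 -0.108   0.075 ] [ 0.56077671 -0.10378331  0.09828017]
red 0.174 132 [0.5498 0.2864 0.1788] [0.5502 0.2864 0.1795] [0.022 0.022 0.01 ]
red 0.13 292 [0.5462 0.2831 0.135 ] [0.5501 0.2863 0.1375] [0.046 0.045 0.015]
green rod [0.5283 0.2098 0.1793]
mouth (array([ 0.55405462, -0.15675195,  0.13846935]), np.float64(0.0038007518792619794))
k1 (array([ 0.56316635, -0.14196522, -0.01074646]), np.float64(0.11669124332966317))
k1b (array([ 0.63160996, -0.12135488,  0.07077146]), np.float64(0.004548940397063634))
k2 (array([ 0.56972496, -0.0607578 ,  0.18031324]), np.float64(0.10594575325200763))
k2b (array([ 0.49824148, -0.09143905,  0.07552307]), np.float64(0.008907557661282196))
```

View pics/crop.png

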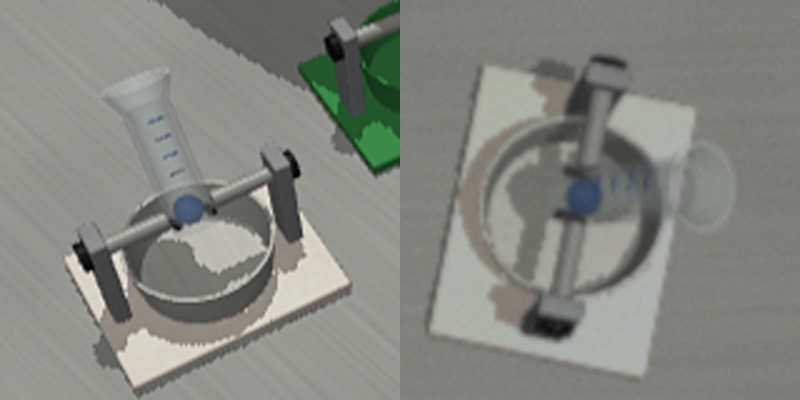

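```bash
cat >> h.py <<'E'
H=np.array([.5654,-.107,.075]); A=np.array([.979,-.203,0]); A/=np.linalg.norm(A); L=np.array([A[1],-A[0],0]); Z=np.array([0,0,1.])
def down(y): 
    y=np.array(y,float);y/=np.linalg.norm(y);x=-Z;return np.c_[x,y,np.cross(x,y)]
def fing(t): 
    f=t+.26;return H+.093*(np.sin(f)*L+np.cos(f)*Z)+.011*L-.009*Z
def pix(n,P):
    p=optics.camera_params(n);q=p["camera_from_world"]@np.r_[P,1];q=p["camera_matrix"]@q[:3];return q[:2]/q[2]
E
python3 - <<'E'
from h import *
for t in(.45,.55,.6,.65,.7,.75):
    M=H+.09*(np.sin(t)*L+np.cos(t)*Z);print(t,M.round(3),pix("scene",M).round(1),pix("top",M).round(1))
for s in(1,-1): print(s,[None if (q:=kinematics.ik(fing(t)+o,down(s*A))) is None else q[5].round(2) if hasattr(q,'shape') else q for t,o in((.85,.12*Z),(.85,.0),(.4,0),(-.02,0))])
E
```

```text
0.45 [ 0.557 -0.145  0.156] [184.1 173.8] [447.9 178.1]
0.55 [ 0.556 -0.153  0.152] [182.5 172.7] [451.7 179.4]
0.6 [ 0.555 -0.157  0.149] [181.8 172.3] [453.5 180. ]
0.65 [ 0.554 -0.16   0.147] [181.2 172.1] [455.2 180.7]
0.7 [ 0.554 -0.164  0.144] [180.6 172.1] [456.8 181.3]
0.75 [ 0.553 -0.167  0.141] [180.1 172.1] [458.2 182. ]
1 [np.float64(1.31), np.float64(1.31), np.float64(1.36), np.float64(1.42)]
-1 [np.float64(-1.83), np.float64(-1.83), np.float64(-1.78), np.float64(-1.72)]
```

```bash
python3 - <<'E'
from h import *
R=down(A)
r.clamp()
r.goto(fing(.85)+.1*Z+.015*L,R)
r.movel(fing(.85)+.015*L,rate=.15)
f0=r.get_wrist_force()
r.movel(fing(.85),rate=.05)
for t in np.r_[np.arange(.75,.05,-.1),.04,.02,0,-.015]:
    r.movel(fing(t),rate=.06); f=r.get_wrist_force()-f0
    print(round(t,2),(f@L).round(1),f.round(1))
    if f@L>15: break
print(r.get_t())
im,P=cloud("scene");save('s2.png',im);im2,P=cloud("top")
cv2.imwrite('pics/crop2.png',cv2.resize(np.hstack([im[120:300,110:310],im2[120:300,340:540]]),(800,360))[...,::-1])
E
```

```text
0.75 0.4 [-0.2 -0.4 -0.3]
0.65 -0.1 [-1.   0.3 -0.5]
0.55 0.9 [-1.5 -0.6 -1.3]
0.45 0.6 [-1.9 -0.2  0. ]
0.35 1.7 [-0.9 -1.6 -0.3]
0.25 1.2 [-0.8 -1.   0.1]
0.15 1.7 [-0.1 -1.7 -0.7]
0.04 0.1 [-0.8  0.1  0.4]
0.02 0.5 [-0.8 -0.4 -0.8]
0.0 1.4 [-1.  -1.2 -1.6]
-0.02 1.2 [-0.2 -1.2 -0.7]
7.0917
```

View pics/crop2.png

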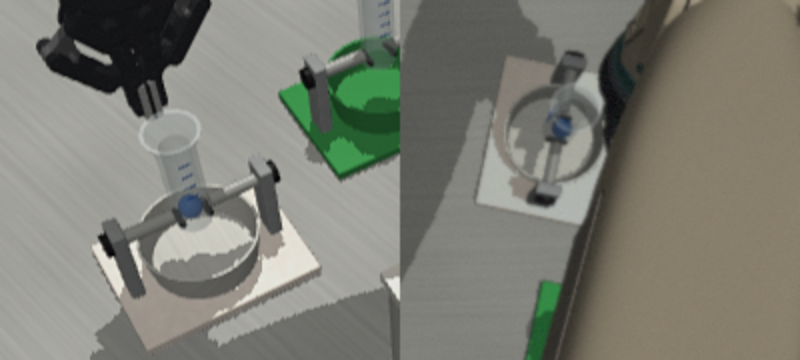

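The tube is nearly upright (scene mouth ≈ (195,186)), and there has been no stop force yet. I'll keep pushing in small steps until I feel the stop.

```bash
python3 - <<'E'
from h import *
f0=r.get_wrist_force();p=r.get_eef_pos()
for i in range(1,13):
    r.movel(p-.002*i*L,rate=.03); f=r.get_wrist_force(); print(i*2,(f@L).round(1),f.round(1))
    if f@L>8: break
r.hold(.3)
q=r.get_eef_pos();print((q-H)@L)
r.movel(q+.04*L,rate=.1); r.movel(q+.06*L+.1*Z,rate=.25)
r.release()
im,P=cloud("scene");im2,P=cloud("top")
for t in(0,.1,.2):print(t,pix("scene",H+.09*(np.sin(t)*L+np.cos(t)*Z)),pix("top",H+.09*(np.sin(t)*L+np.cos(t)*Z)))
cv2.imwrite('pics/crop3.png',cv2.resize(np.hstack([im[150:270,140:270],im2[130:250,370:500]]),(780,360),interpolation=cv2.INTER_CUBIC)[...,::-1])
print(r.get_t())
E
```

```text
2 3.0 [-1.  -2.9  0.8]
4 7.4 [-2.5 -7.  -1.4]
6 12.2 [ -4.1 -11.6  -0.3]
0.03131613997843408
0 [193.97369045 185.17869737] [427.46621024 173.33210246]
0.1 [191.43853769 181.75974595] [432.3440119  174.24234128]
0.2 [189.07641176 178.82566981] [437.08132189 175.25215832]
10.275
```

View pics/crop3.png

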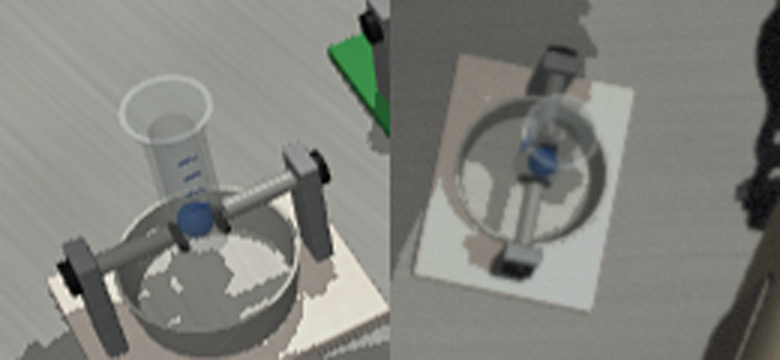

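Tube upright: the mouth is at scene (195,186) and top (427,174), within 1 px of the prediction for zero lean. Next is the rod.

```bash
python3 - <<'E'
from h import *
G=np.array([.5512,.288,.157]); row=np.array([.0218,.0767,0])
y=np.array([row[1],-row[0],0])
tcp=G-.013*Z
for s in(1,-1):
    q=kinematics.ik(tcp,down(s*y)); q2=kinematics.ik(np.array([H[0],H[1],.4]),down(s*y)); print(s,None if q is None else np.round(q,2),None if q2 is None else np.round(q2,2))
s=min((1,-1),key=lambda s:abs(kinematics.ik(tcp,down(s*y))[5]))
R=down(s*y); np.save('R.npy',R)
r.movel(r.get_eef_pos()+.06*Z,rate=.25)
r.goto(tcp+.1*Z,R); r.movel(tcp,rate=.12); f0=r.get_wrist_force()
r.clamp(); print("w",r.get_width(),r.get_wrist_force()-f0)
r.movel(tcp+.03*Z,rate=.1);print(r.get_wrist_force()-f0)
r.movel(tcp+.195*Z,rate=.2);print(r.get_wrist_force()-f0,r.get_width(),r.get_t())
im,P=cloud("scene");im2,P2=cloud("top");save('s4.png',im[0:480,150:640])
h=cv2.cvtColor(im,cv2.COLOR_RGB2HSV);m=(h[...,1]>120)&((h[...,0]<8)|(h[...,0]>172))&(P[...,2]>.25)&(P[...,1]>0)
q=P[m];print(len(q),q.min(0),q.max(0),r.get_eef_pos())
E
```

```text
1 [ 0.38  0.33 -0.15  1.1   0.    2.23] [-0.3   0.15  0.17  1.59  0.    1.55]
-1 [ 0.38  0.33 -0.15  1.1   0.   -0.92] [-0.3   0.15  0.17  1.59  0.   -1.59]
w 0.022556226404459867 [-0.4301931   0.15224107  2.9535582 ]
[-0.14899536  0.13236585 -0.05621464]
[-0.72531615 -0.06535567 -1.44660563] 0.022741109003135834 15.5917
1332 [0.53134225 0.26683161 0.323135  ] [0.57730269 0.31218424 0.40792464] [0.55027178 0.28761794 0.33674423]
```

View pics/s4.png

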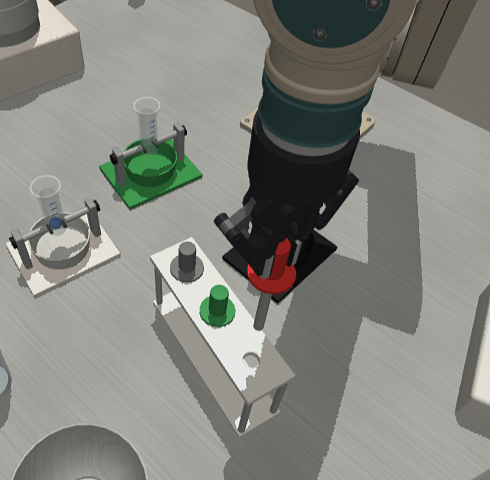

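The red rod is held, clear of the rack (collar at about (272,278) in the crop) and hanging upright. Moving above the tube.

```bash
python3 - <<'E'
from h import *
R=np.load('R.npy')
r.goto([H[0],H[1],.345],R); r.movel([H[0],H[1],.308],rate=.12); p=r.get_eef_pos(); print(p,r.get_t())
im,P=cloud("scene");im2,P2=cloud("top")
for n,c,Q in(("scene",im,P),("top",im2,P2)):
    h=cv2.cvtColor(c,cv2.COLOR_RGB2HSV)
    red=(h[...,1]>120)&((h[...,0]<8)|(h[...,0]>172))&(Q[...,2]>.2)&(abs(Q[...,1]-H[1])<.06)&(abs(Q[...,0]-H[0])<.06)
    q=Q[red]
    if len(q)>20:print(n,len(q),q.min(0).round(4),q.max(0).round(4),((q.min(0)+q.max(0))/2).round(4))
tip=p-.124*Z
print(pix("scene",tip),pix("scene",H+.09*Z))
c=im.copy();cv2.circle(c,tuple(int(v) for v in pix("scene",tip).round()),1,(255,0,0),-1)
k=c[90:290,110:310];cv2.imwrite('pics/crop5.png',cv2.resize(k,(600,600),interpolation=cv2.INTER_CUBIC)[...,::-1])
E
```

```text
[ 0.56525444 -0.10625344  0.30766869] 17.6167
scene 1074 [ 0.5437 -0.1244  0.2943] [ 0.59   -0.0795  0.3468] [ 0.5668 -0.1019  0.3205]
top 210 [ 0.5331 -0.1043  0.2361] [ 0.5881 -0.0753  0.4438] [ 0.5606 -0.0898  0.3399]
[191.91397954 176.69828575] [193.97369045 185.17869737]
```

View pics/crop5.png

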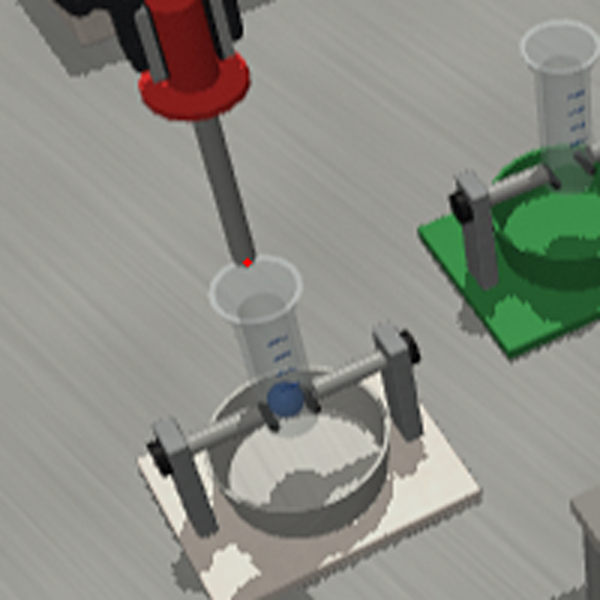

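The tip is at crop (242,262), about 3 px left of where the mouth (256,288) needs it. That is roughly 4 mm, so I'll nudge over and insert with force monitoring.

```bash
python3 - <<'E'
from h import *
xy=np.array([H[0]-.0025,H[1]+.003]); f0=r.get_wrist_force()
r.movel([*xy,.308],rate=.05)
fin=.165+.027-.013   # tcp z when seated
for z in np.r_[np.arange(.298,.225,-.01),np.arange(.224,fin-.004,-.004)]:
    r.movel([*xy,z],rate=.08); f=r.get_wrist_force()-f0; e=r.get_eef_pos(); print(round(z,3),e[2].round(4),f.round(1),(e[:2]-xy).round(4))
    if f[2]>22 or np.hypot(*f[:2])>12: print("STOP");break
print(r.get_t(),r.get_width())
im,P=cloud("scene")
k=im[90:290,110:310];cv2.imwrite('pics/crop6.png',cv2.resize(k,(600,600),interpolation=cv2.INTER_CUBIC)[...,::-1])
E
```

```text
0.298 0.297 [-0.4  0.6 -0.4] [-0.0006  0.0001]
0.288 0.2871 [-0.1  1.   0.1] [-0.0005  0.0001]
0.278 0.2772 [-0.4  0.8 -0. ] [-0.0005  0.0002]
0.268 0.2672 [-0.9  0.7  0.7] [-0.0005  0.0002]
0.258 0.2572 [-0.2  0.5 -0.1] [-0.0005  0.0002]
0.248 0.2472 [-0.2  0.5  0.1] [-0.0006  0.0002]
0.238 0.2372 [-1.3  0.9  0.2] [-0.0005  0.0002]
0.228 0.2272 [0.4 1.  1.1] [-0.0006  0.0002]
0.224 0.2238 [-0.6  0.9  0.1] [-0.0001  0.    ]
0.22 0.2197 [-0.2  1.4  0.4] [-0.0002  0.0001]
0.216 0.2156 [-0.6  0.2  1.2] [-0.0003  0.0001]
0.212 0.2116 [-0.3  1.3 -0. ] [-0.0003  0.0001]
0.208 0.2081 [0.6 0.8 0. ] [ 0.0002 -0.0001]
0.204 0.204 [-0.2  0.5  1.5] [ 0.     -0.0001]
0.2 0.1992 [-0.4  1.   0.2] [-0.0006  0.0002]
0.196 0.1952 [-0.8  1.   0.3] [-0.0005  0.0002]
0.192 0.1915 [-0.3  0.8  0.2] [-0.0003  0.0001]
0.188 0.1876 [ 0.4  1.7 -0.1] [-0.0003  0.0001]
0.184 0.1836 [-1.   0.5  1. ] [-0.0003  0.0001]
0.18 0.1798 [0.2 1.5 0.7] [-0.0001  0.    ]
0.176 0.1793 [-5.6  3.1 14.9] [ 0.0004 -0.0001]
23.4167 0.022882057983282793
```

View pics/crop6.png

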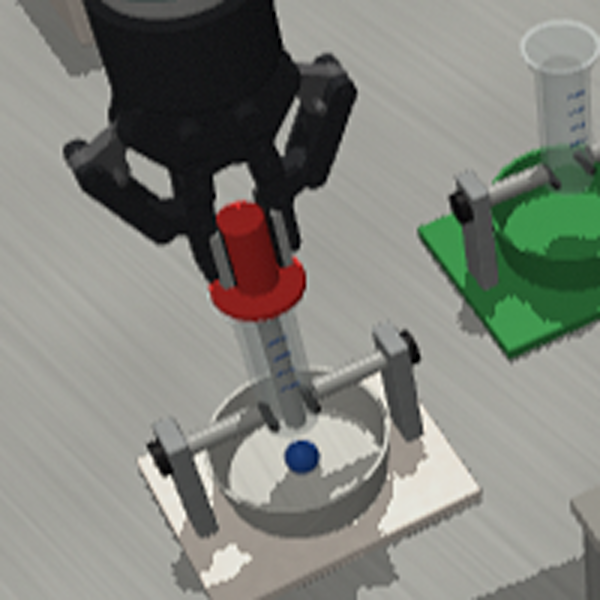

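The collar sits on the mouth at TCP height 0.179, exactly as predicted, with 15 N of contact. The ball is in the dish at crop (301,457). Time to release and retreat.

```bash
python3 - <<'E'
from h import *
p=r.get_eef_pos()
r.movel([p[0],p[1],.179],rate=.03); r.hold(.2)
r.release(); r.movel(np.array([p[0],p[1],.32]),rate=.15); r.movel([.5,.1,.34],rate=.25); r.hold(.5)
print(r.get_t(),r.get_width(),r.get_wrist_force())
im,P=cloud("scene");im2,P2=cloud("top")
for n,c,Q in(("scene",im,P),("top",im2,P2)):
    h=cv2.cvtColor(c,cv2.COLOR_RGB2HSV)
    red=(h[...,1]>120)&((h[...,0]<8)|(h[...,0]>172))&(abs(Q[...,1]-H[1])<.06)&(abs(Q[...,0]-H[0])<.06)
    for lo,hi in((.16,.177),(.208,.23)):
        q=Q[red&(Q[...,2]>lo)&(Q[...,2]<hi)]
        if len(q)>5:print(n,len(q),((q.min(0)+q.max(0))/2).round(4),q.max(0).round(3))
cv2.imwrite('pics/crop7.png',cv2.resize(np.hstack([im[130:290,120:280],im2[110:270,340:500]]),(800,400),interpolation=cv2.INTER_CUBIC)[...,::-1])
E
```

```text
27.15 0.08558649568945052 [ 0.42935974 -0.07027904  0.42061914]
scene 414 [ 0.5657 -0.102   0.1718] [ 0.589 -0.079  0.177]
scene 194 [ 0.5657 -0.1023  0.2125] [ 0.577 -0.091  0.217]
top 321 [ 0.5641 -0.1052  0.1704] [ 0.587 -0.081  0.177]
top 143 [ 0.5638 -0.1045  0.2133] [ 0.575 -0.093  0.219]
```

View pics/crop7.png

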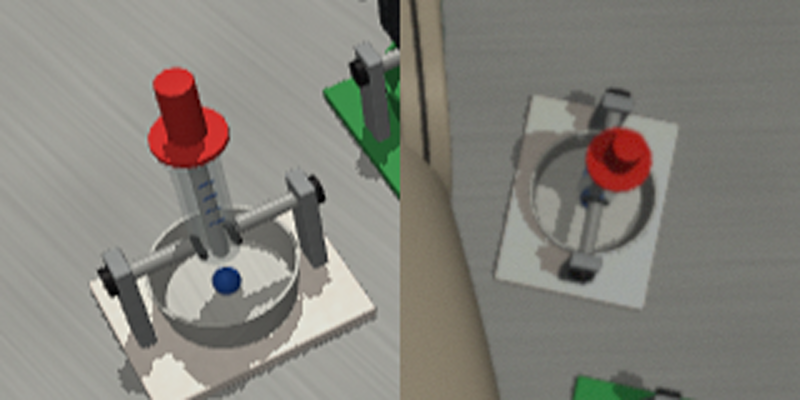

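The rod stands upright: its top is at 0.214 m (expected 0.214) and it is about 3 mm from the tube axis. The ball lies in the dish at crop (227,280) and the gripper is clear.

```bash
python3 -c "
from bench import r
r.finish_job();print(r.get_t())"
```

```text
the job is handed in; nothing more can be done
the job is handed in; nothing more can be done
```

The job is done and handed in at about 27 s of the 64 s allowed. The robot reports no verdict.

- **Tube:** I pushed the rim up along its arc with shut fingers until it met the stop at 12 N. The mouth then showed within about 1 px of the position for zero lean in both cameras, with the ball still wedged.
- **Rod and ball:** I lifted the red rod out of the rack and shifted about 4 mm to line its tip up with the mouth. I then pushed it down until the collar seated at the expected height, with 15 N of contact. The wrist readings, taken every 4 mm, never showed the 5–12 N ball push, but the picture shows the ball out and in the dish.
- **Last checks:** After letting go, the rod stands upright with its top at 0.214 m, as expected, and about 3 mm from the tube axis. The ball lies in the dish and the open gripper is well clear.

No check failed. The only disagreement was between the scene and top cameras, which differed by about 2–4 mm on the rod's position. That is within the 15 mm allowed.

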